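# Nudge the shaker's adapter plate onto its locating pins

### The job

The blue adapter plate is lying askew on top of the plate shaker, partly on the grey loading shelf and partly on the tips of the two brass locating pins. With the fingertips only, nudge it square against the dark guide fence and sideways along the fence until both of its holes drop over the pins and it lies flat on the nest floor, its top level with the loading shelf. Only push and press it - never lift or tip it up - leave everything else standing where it is, and finish with the hand clear.

Things in the scene. Friction and masses are not known exactly. Their poses are not given: they have to be found in the camera images.
- stage: White plate shaker fixed to the bench. Origin at bench height; own x points to the fence, y from loading shelf to nest, z up. Housing x -70..95, y -172..172 mm, flat top (dark nest floor) at z 60. Nest open towards -x and +y. A seated plate's origin lies at stage (0, 0, 60) mm, axes parallel, with 0.5 mm play to the fence and 3 mm to the shelf's step.
- pin0 (a point): centre of the tip of the pin farther from the fence, in the stage's frame at (-28, 18, 70) mm. The pin is 8 mm in diameter for 6 mm above the nest floor, then a 4 mm cone narrowing to a 4 mm flat tip level with the loading shelf's top
- pin1 (a point): the same for the pin nearer the fence, in the stage's frame at (28, 18, 70) mm
- shelf_edge (a point): top edge of the grey loading shelf where it steps down 10 mm to the nest floor, at stage (0, -67, 70) mm. The shelf spans stage x -62..52, y -165..-67 mm, top at z 70 mm
- fence_face (a point): point on the inner face of the dark steel guide fence, at stage (50.5, 0, 70) mm; the fence runs along stage y from -165 to 67 mm, is 8 mm thick, its top at z 78 mm
- adapter: Loose blue aluminium plate, 100 (own x) x 128 (own y) x 10 mm, about 0.3 kg, origin at the centre of its underside. Starts level on shelf and pin tips (underside z 70 mm), 22-40 mm short of its seat towards stage -y, 5-13 mm off the fence, turned up to 5 deg. White lips 4 mm high at the corners of its top, middle bare. Drops 10 mm when seated; a light press settles it.
- hole0 (a point): centre of the upper mouth of the hole that belongs to pin0, in the plate's frame at (-28, 18, 10) mm
- hole1 (a point): centre of the upper mouth of the hole that belongs to pin1, in the plate's frame at (28, 18, 10) mm
- vial: small capped vial with an orange cap, 28 mm across, 48 mm high, standing on the housing's top beyond the nest (about stage y = +140 mm); origin under its middle; leave alone
- green_bottle: bottle with green cap, 72 mm across, 135 mm high, origin under its middle; leave alone
- blue_bottle: amber bottle with blue cap, 66 mm across, 125 mm high, origin under its middle; leave alone
- beaker: yellow beaker, 70 mm across, 75 mm high, origin under its middle; leave alone
- pen: black pen, 130 mm long along its own x, 12 mm thick, lying on the bench, origin under its middle; leave alone
Things that resemble listed ones, but are neither listed nor needed, are in the scene too. There is more than one size of the adapter; the one meant has the size given above.

How it is judged:
By the outcome, as a careful person would: the job done as asked, in the order asked, and still so for the second after the job is handed in, with the robot touching nothing.
It also fails if it takes over 51 s, if anything falls off the work surface, if the arm or the gripper's body presses on something with over 40 N, if the wrist force passes 120 N, or if a joint passes its speed limit or range.

### The arm

A 6-joint arm with a two-finger parallel gripper is mounted at the origin on the work surface. World frame = base frame: x ahead of the robot, y to its left, z up, the work surface at z = 0. Lengths are in m, angles in rad, forces in N, time in s.
With the tool pointing down it reaches from about 0.3 to 0.775 m from the base axis. Payload 14.6 kg.
Tool frame: the origin (TCP) lies on the front face of the gripper's body, between the roots of the fingers; the fingertips stand 97 mm ahead of it and the grasp point (between the pads) lies 78 mm ahead of it; x points along the fingers, z is the direction in which the jaws open and shut, and the axes are right-handed (so a half turn about x gives the same grasp; the last joint's range is limited). The gripper opens to 94 mm and grips with 3 to 60 N. Pads are 16 mm wide; open, the fingers measure 119 mm over their backs; the gripper's body (75 mm by 177 mm) begins 78 mm behind the grasp point.
Start: joints at [1.076, 0.3, 1.521, -0, 1.321, -0.067], TCP at [0.228, 0.5, 0.303] pointing down, gripper open.
Joint ranges: [-3.03, 3.03], [-0.79, 2.21], [0.23, 2.52], [-1.04, 4.18], [0, 3.07], [-2.55, 2.55]. Speed limits (rad/s): [2.22, 2.22, 2.57, 3.14, 3.14, 3.14].

### API

Orientations are given as a unit quaternion [w, x, y, z].
In Python, from bench import goto, move_l, move_j, gripper_open, grab, wait, solve_ik, get_obs, capture, camera_info, MotionError, job_done, look_for, pinpoint gives the robot as it stands. The module is installed in compiled form; this text tells all that it offers. Calls block until the motion is done:
- goto(position, orientation): joint-space move of the TCP to a pose.
- move_l(position, ori=None, feed=0.15): straight line of the TCP; ori=None keeps the orientation; feed is the mean speed in m/s.
- move_j(angles): joint-space move.
- gripper_open() and grab(effort=None): open the fingers fully, or close them until they stop; effort is the grip in N (None keeps the last).
- wait(seconds).
- solve_ik(position, orientation): joint angles nearest the present ones, or None.
- get_obs(): the state.
- capture(name): name is "side" or "top" or "wrist"; returns (picture, depth): 384x512x3 uint8, red, green, blue; 384x512 float32, m along the optical axis (not along the pixel's ray), 0 where there is no reading.
- camera_info(name): a dict with "vfov" (degrees; the focal length in pixels is half the picture's height over the tangent of half this angle, whatever the lens; pixels are square), "cx", "cy" (the principal point, pixels), "R" (3x3) and "t" (3): a world point X has camera coordinates R X + t; the wrist camera has in their place "T_tool_cam" (4x4, takes a point from camera to tool coordinates, whose origin is the TCP and whose axes are the tool frame's). Camera axes: x right, y down, z forward; pixel columns grow to the right and rows downward; lengths in m; the calibration is good to about 2 mm. A picture is of the moment at which its call begins: read the wrist's pose just before it. camera_info takes no time and is no camera call.
A pose or a line that the arm cannot do raises MotionError and nothing moves.
- job_done(): hands the job in, once; it reports no verdict.
Trained networks look in the newest picture that a camera, given by its name, has taken for a name from the list of things; names that differ only in an ending like _2 or _b are one class to them, and where a whole thing is asked for, a point or a joint stands for the part that bears it (a point fixed in the world has none). Each returns a list of dicts, best first, with "confidence" (0 to 1); they miss things now and then, are a little off and sometimes report something else, mostly with a low value. They report only what shows in the picture. A call takes as long as a camera call. They do not tell look-alikes from the thing itself.
- look_for(camera, query): "point" ([x, y, z] in m, in world coordinates, good to about 4 mm: the middle of the surface that is visible of it).
- pinpoint(camera, query): "point" ([x, y, z] in m, in world coordinates, good to about 4 mm: a listed point, or the origin of a listed thing).
The state is a dict: "time_s": time; "joint_pos": joint angles; "dq": joint speeds; "joint_efforts": joint torques, N m; "tool_pos": TCP position; "orientation": TCP orientation; "wrist_force": force on the tool from outside, world axes, zero at the start; "wrist_torque": the same for the moment, N m; "gripper_width": finger opening in m.
Only numpy, scipy, OpenCV 4.12 (cv2) and the standard library are available. Lean on these libraries where they do the work, as an engineer would, in place of code of your own. Each camera call takes 0.05 s, during which the arm holds its last target. There are 200 camera calls.

## Working session

There is one attempt and no reset: what is moved stays moved. The work goes in short steps, each a Python script; the robot and the scene stay as the last script left them, time stands still between calls to the robot, and variables do not carry over. Pictures are saved under pics/ and viewed, about 8 in all and at most 12, crops included, and the job is handed in when it is done.

```bash
mkdir -p pics; ls
python3 - <<'E'
from bench import *
import cv2,numpy as np
o=get_obs();print(o['time_s'],o['tool_pos'],o['orientation'],o['gripper_width'])
ims=[]
for c in("top","side"):
    p,d=capture(c);ims.append(p[:,:,::-1]);i=camera_info(c);print(c,i['vfov'],i['cx'],i['cy'],np.round(i['R'],3).tolist(),np.round(i['t'],3))
    np.savez(f"pics/{c}0.npz",p=p,d=d)
    for q in("stage","adapter","pin0","pin1","hole0","hole1","shelf_edge","fence_face","vial"):
        print(q,[(np.round(r['point'],4).tolist(),round(r['confidence'],2)) for r in pinpoint(c,q)[:3]])
cv2.imwrite("pics/top0.png",ims[0]);cv2.imwrite("pics/side0.png",ims[1])
E
```

```text
pics
0.0 [0.22811437 0.50030373 0.30209931] [ 0.59438594 -0.38267979  0.59508516  0.38227633] 0.09421684636070082
top 46.46687155013252 261.2090069599846 188.66837122549157 [[0.016, -1.0, 0.015], [-0.996, -0.017, -0.086], [0.087, -0.013, -0.996]] [-0.02   0.461  1.314]
stage [([0.5244, 0.0803, -0.0004], 0.9), ([0.4965, 0.0982, 0.0667], 0.42)]
adapter [([0.516, 0.0553, 0.0703], 0.76), ([0.2849, 0.2391, -0.0018], 0.62)]
pin0 [([0.4973, 0.0961, 0.0682], 0.94), ([0.549, 0.1054, 0.0637], 0.7), ([0.4303, -0.3227, -0.0006], 0.62)]
pin1 [([0.4973, 0.0961, 0.0682], 0.94), ([0.549, 0.1054, 0.0637], 0.7), ([0.4303, -0.3227, -0.0006], 0.62)]
hole0 [([0.3713, 0.0571, 0.0027], 0.96), ([0.2733, 0.2835, 0.0106], 0.84), ([0.5438, 0.0813, 0.0811], 0.74)]
hole1 [([0.3713, 0.0571, 0.0027], 0.96), ([0.2733, 0.2835, 0.0106], 0.84), ([0.5438, 0.0813, 0.0811], 0.74)]
shelf_edge [([0.5323, 0.0185, 0.0634], 0.92)]
fence_face [([0.574, 0.0883, 0.0684], 0.58), ([0.5264, 0.0812, -0.0014], 0.58), ([0.5418, 0.079, 0.0822], 0.32)]
vial [([0.4841, 0.2227, 0.0611], 0.39)]
side 52.41751542468986 264.2272702269937 188.
[... 224 characters left out ...]
 0.92), ([0.2862, 0.2421, -0.0026], 0.75), ([0.5122, 0.0628, 0.0689], 0.66)]
pin0 [([0.5484, 0.1051, 0.073], 0.7), ([0.4972, 0.0961, 0.0677], 0.61), ([0.5576, -0.4596, 0.0011], 0.24)]
pin1 [([0.5484, 0.1051, 0.073], 0.7), ([0.4972, 0.0961, 0.0677], 0.61), ([0.5576, -0.4596, 0.0011], 0.24)]
hole0 [([0.5376, 0.0738, 0.0792], 0.94), ([0.3304, 0.074, 0.0045], 0.82), ([0.255, 0.2179, 0.0162], 0.8)]
hole1 [([0.5376, 0.0738, 0.0792], 0.94), ([0.3304, 0.074, 0.0045], 0.82), ([0.255, 0.2179, 0.0162], 0.8)]
shelf_edge [([0.5314, 0.0172, 0.0718], 0.6), ([0.4847, 0.2238, 0.0604], 0.23)]
fence_face [([0.5782, 0.0842, 0.0691], 0.73), ([0.4204, 0.4029, 0.0043], 0.2)]
vial [([0.4887, 0.2225, 0.0586], 0.43)]
```

View pics/top0.png

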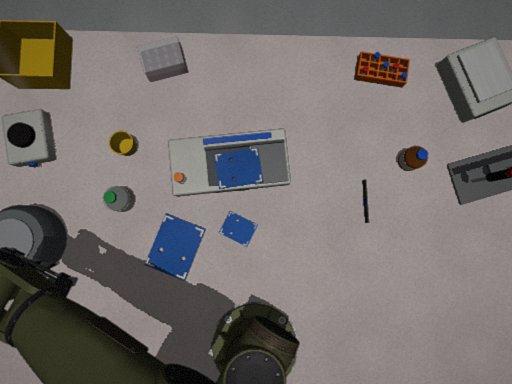

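View pics/side0.png

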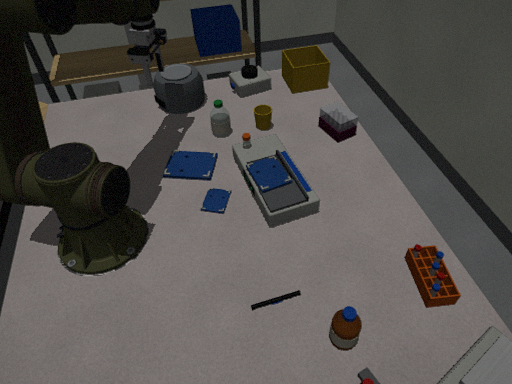

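The target is the plate on the shaker at top-image pixel (238,168). The look-alikes are the larger blue plate on the bench at (176,246) and the smaller one at (239,228). The blue strip at (238,138) runs along the fence side. Next I'll look from close by with the wrist camera.

```bash
cat > h.py <<'E'
from bench import *
import numpy as np,cv2
from scipy.spatial.transform import Rotation as Ro
def ori(a,flip=1):  # tool down, jaws (tool z) along world angle a
    z=flip*np.array([np.cos(a),np.sin(a),0]);x=np.array([0,0,-1.]);R=np.c_[x,np.cross(z,x),z]
    return Ro.from_matrix(R).as_quat()[[3,0,1,2]]
def wristcap():
    o=get_obs();q=o['orientation'];p,d=capture("wrist");i=camera_info("wrist")
    T=np.eye(4);T[:3,:3]=Ro.from_quat([q[1],q[2],q[3],q[0]]).as_matrix();T[:3,3]=o['tool_pos'];M=T@np.array(i['T_tool_cam'])
    f=192/np.tan(np.radians(i['vfov']/2));v,u=np.mgrid[:384,:512]
    P=np.stack([(u-i['cx'])*d/f,(v-i['cy'])*d/f,d],-1)@M[:3,:3].T+M[:3,3]; P[d==0]=np.nan
    return p,P,(M,f,i)
E
python3 - <<'E'
from h import *
a=np.radians(96)
i=camera_info("wrist");print(np.round(i['T_tool_cam'],3).tolist(),i['vfov'])
for fl in(1,-1):
    for e in (a,a-np.pi/2):
        print(fl,e,solve_ik([0.52,0.07,0.36],ori(e,fl)))
goto([0.5,0.07,0.38],ori(a,1) if solve_ik([0.5,0.07,0.38],ori(a,1)) is not None else ori(a,-1))
p,P,_=wristcap();np.savez("pics/w1.npz",p=p,P=P)
for q in("adapter","pin0","hole0","shelf_edge","fence_face","stage"):
    print(q,[(np.round(r['point'],4).tolist(),round(r['confidence'],2)) for r in pinpoint("wrist",q)[:3]])
cv2.imwrite("pics/w1.png",cv2.resize(p[:,:,::-1],(768,576)));print(get_obs()['time_s'])
E
```

```text
[[-0.0, -0.263, 0.965, -0.081], [0.001, -0.965, -0.263, 0.076], [1.0, 0.001, 0.001, 0.0], [0.0, 0.0, 0.0, 1.0]] 64.71916499656987
1 1.6755160819145565 [ 6.39988602e-02  2.04258855e-01  1.50699742e+00 -4.44089210e-16
  1.43033638e+00 -1.61151722e+00]
1 0.10471975511965992 [ 6.39988602e-02  2.04258855e-01  1.50699742e+00 -4.44089210e-16
  1.43033638e+00 -4.07208949e-02]
-1 1.6755160819145565 [ 6.39988602e-02  2.04258855e-01  1.50699742e+00 -4.44089210e-16
  1.43033638e+00  1.53007543e+00]
-1 0.10471975511965992 None
adapter [([0.5386, 0.078, 0.0773], 0.67), ([0.2844, 0.2415, -0.0028], 0.63), ([0.5174, 0.0537, 0.0676], 0.59)]
pin0 [([0.5528, 0.1047, 0.071], 0.89)]
hole0 [([0.5399, 0.0753, 0.0794], 0.94), ([0.3696, 0.0579, 0.008], 0.83), ([0.4863, 0.0752, 0.0804], 0.67)]
shelf_edge []
fence_face [([0.577, 0.0918, 0.0731], 0.88), ([0.4864, 0.0709, 0.0819], 0.38)]
stage []
3.2167
```

View pics/w1.png

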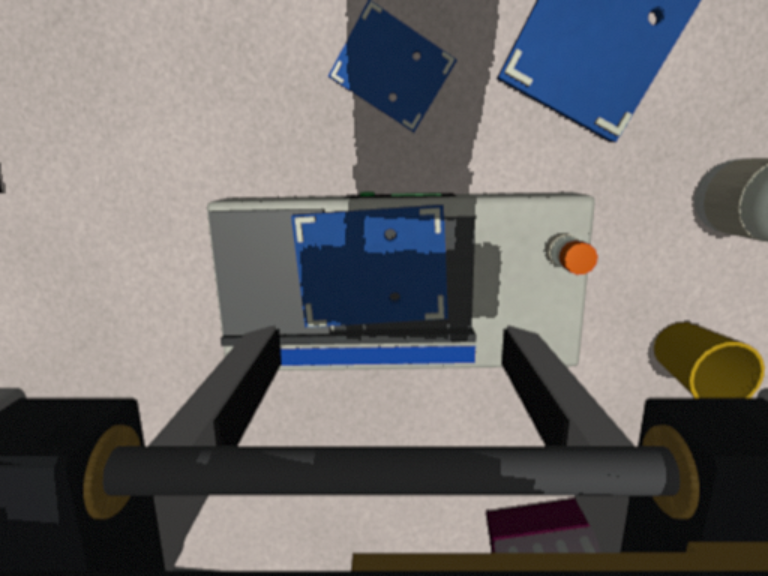

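The crop confirms the target: it is the plate on the shaker, at (370,265) of this view. Its holes are at (390,233) and (394,296), the dark fence is along row 338, and the grey shelf is on the left. Next I'll fit the plate and stage poses from depth.

```bash
cat >> h.py <<'E'
def rect(pts,ax):  # min-area rect -> centre, angle of the side nearest ax(rad), size along it, other
    (c,s,_)=r=cv2.minAreaRect((pts*1000).astype(np.float32));b=cv2.boxPoints(r)
    e=b[1]-b[0];g=b[2]-b[1];A=np.arctan2(e[1],e[0]);k=lambda t:(t-ax+np.pi/2)%np.pi-np.pi/2+ax
    if abs(k(A)-ax)>np.pi/4: e,g=g,e
    return np.array(c)/1000,k(np.arctan2(e[1],e[0])),np.linalg.norm(e),np.linalg.norm(g)
def clean(m):
    m=cv2.morphologyEx(m.astype(np.uint8),cv2.MORPH_OPEN,np.ones((3,3)));n,l,s,_=cv2.connectedComponentsWithStats(m)
    return l==1+np.argmax(s[1:,4])
def stage_in(P,S):
    c,a=np.array(S[:2]),S[2];R=np.array([[np.cos(a),np.sin(a)],[-np.sin(a),np.cos(a)]])
    return (P-c)@R.T
def plate(p,P,zlo=.074):
    blue=(p[...,2].astype(int)>1.4*p[...,0]+8)
    m=clean(blue&(P[...,2]>zlo)&(P[...,2]<.09)&(abs(P[...,0]-.52)<.09)&(abs(P[...,1]-.07)<.12))
    m=cv2.morphologyEx(m.astype(np.uint8),cv2.MORPH_CLOSE,np.ones((25,25)))>0
    m&=P[...,2]>zlo
    return rect(P[m][:,:2],.1),np.median(P[m][:,2]),m
E
python3 - <<'E'
from h import *
D=np.load("pics/w1.npz");p,P=D['p'],D['P']
x,y,z=P[...,0],P[...,1],P[...,2]
near=(abs(x-.525)<.14)&(abs(y-.08)<.21)
h,e=np.histogram(z[near&(z>.05)],bins=np.arange(.05,.1,.002));print(dict(zip(np.round(e[:-1],3),h)))
m=clean(near&(z>.05)&(z<.09))
c,a,s1,s2=rect(P[m][:,:2],.1);print("housing",c,np.degrees(a),s1,s2)
o=c-.0125*np.array([np.cos(a),np.sin(a)]);print("stage",o)
(pc,pa,l1,l2),pz,pm=plate(p,P);print("plate",pc,np.degrees(pa),l1,l2,pz, "in stage",stage_in(pc,[*o,a]))
S=stage_in(P[...,:2],[*o,a])*1000
for nm,mm in dict(fence=(z>.0735)&(z<.083)&near&(S[...,0]>46)&(S[...,0]<75)&~pm,shelf=(z>.066)&(z<.0735)&near&(S[...,1]<-50)&(S[...,0]<45)&~pm,step=(z>.055)&(z<.0645)&(S[...,1]>60)&near).items():
    q=S[mm];print(nm,len(q),np.round(np.percentile(q,[1,5,50,95,99],axis=0),1).tolist(),np.median(z[mm]))
E
```

```text
{np.float64(0.05): np.int64(62), np.float64(0.052): np.int64(135), np.float64(0.054): np.int64(239), np.float64(0.056): np.int64(1983), np.float64(0.058): np.int64(8852), np.float64(0.06): np.int64(1262), np.float64(0.062): np.int64(76), np.float64(0.064): np.int64(68), np.float64(0.066): np.int64(864), np.float64(0.068): np.int64(3609), np.float64(0.07): np.int64(349), np.float64(0.072): np.int64(133), np.float64(0.074): np.int64(237), np.float64(0.076): np.int64(1793), np.float64(0.078): np.int64(5644), np.float64(0.08): np.int64(433), np.float64(0.082): np.int64(270), np.float64(0.084): np.int64(21), np.float64(0.086): np.int64(8), np.float64(0.088): np.int64(0), np.float64(0.09): np.int64(1), np.float64(0.092): np.int64(10), np.float64(0.094): np.int64(14), np.float64(0.096): np.int64(15)}
housing [0.53612665 0.08334513] 7.081634 164.48865 343.5628
stage [0.523722   0.08180409]
plate [0.51586798 0.05541759] 9.676771 100.319595 128.16463 0.07876271807500093 in stage [-0.01104713 -0.02521694]
fence 910 [[51.2, -163.0], [51.6, -155.2], [55.1, -29.2], [59.3, 57.8], [59.9, 65.8]] 0.07659028530427656
shelf 4317 [[-60.8, -163.7], [-58.0, -160.8], [-10.9, -127.6], [39.1, -94.2], [43.8, -86.5]] 0.06871753044192175
step 7579 [[-66.6, 61.0], [-62.0, 64.9], [4.2, 110.3], [77.6, 164.7], [90.2, 169.7]] 0.05880178694184762
```

```bash
cat >> h.py <<'E'
S0=np.array([.5237,.0818]);SA=np.radians(7.08);C,Sn=np.cos(SA),np.sin(SA)
RS=np.array([[C,-Sn],[Sn,C]])
def W(sx,sy,tip): # stage mm -> TCP world for fingertip height mm
    return [*(S0+RS@np.array([sx,sy])/1000),tip/1000+.097]
def F(): 
    f=np.array(get_obs()['wrist_force']);return np.r_[RS.T@f[:2],f[2]]
def push(start,end,tip,step,lim,axis,f0,feed=.03):
    start,end=np.array(start,float),np.array(end,float);n=max(1,int(np.ceil(np.linalg.norm(end-start)/step)))
    for k in range(1,n+1):
        q=start+(end-start)*k/n;move_l(W(*q,tip),feed=feed);f=F()-f0
        if abs(f[axis])>lim: break
    print("stop",np.round(q,1),"F",np.round(f,1),"t",get_obs()['time_s']);return q,f
E
python3 - <<'E'
from h import *
O=ori(SA+np.pi/2)
goto(W(-92,-25,110),O);move_l(W(-92,-25,74.5),feed=.1)
wait(.2);f0=F();print(f0)
push([-92,-25],[-72,-25],74.5,20,15,0,f0,.06)
q,f=push([-72,-25],[-56,-25],74.5,1.0,8,0,f0)
print(get_obs()['tool_pos'])
move_l(W(q[0]-4,-25,74.5),feed=.05)
p,P,_=wristcap();(c,a,l1,l2),z,m=plate(p,P);print(stage_in(c,[*S0,SA])*1000,np.degrees(a-SA),l1,l2,z,get_obs()['time_s'])
cv2.imwrite("pics/w2.png",p[:,:,::-1])
E
```

```text
[-0.3784517  -0.50143357 -0.01044056]
stop [-72. -25.] F [1.  1.7 0.9] t 5.175
stop [-56. -25.] F [-13.3  -0.    9.1] t 9.175
[0.47010516 0.04999488 0.17132537]
[-33.2482416 -26.0792678] 0.21680549599321947 37.777744 127.60954 0.07874266519438967 9.475
```

View pics/w2.png

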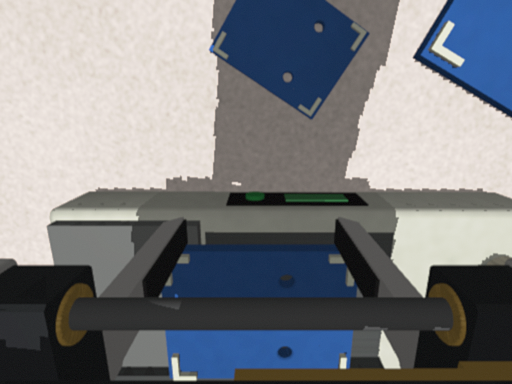

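Wrist picture: the plate is square to the fence (0.2°) at stage y ≈ -26, and its holes are at (287,281) and (285,352). Next I'll push it along the fence with the fingers closed.

```bash
cat >> h.py <<'E'
def look(name,back):
    p,P,_=wristcap();(c,a,l1,l2),z,m=plate(p,P,.062);print("plate",np.round(stage_in(c,[*S0,SA])*1000,1),round(np.degrees(a-SA),2),round(l1,1),round(l2,1),round(z,4),get_obs()['time_s'])
    cv2.imwrite(f"pics/{name}.png",p[:,:,::-1]);return p,P
E
python3 - <<'E'
from h import *
move_l(W(-75,-26,100),feed=.2)
goto(W(3,-114,112),ori(SA));grab(20)
move_l(W(3,-114,74.5),feed=.1);wait(.2);f0=F();print(f0,get_obs()['gripper_width'],get_obs()['time_s'])
push([3,-114],[3,-99],74.5,15,10,1,f0,.06)
q,f=push([3,-99],[3,-80],74.5,3,14,1,f0,.05)
if abs(f[1])<14: q,f=push(q,[3,-73],74.5,1,14,1,f0,.05)
move_l(W(3,q[1]-3,74.5),feed=.1)
print(F()-f0,get_obs()['time_s'])
p,d=capture("top");np.savez("pics/t2.npz",p=p,d=d)
cv2.imwrite("pics/t2.png",cv2.resize(p[110:210,150:310,::-1],None,fx=4,fy=4,interpolation=cv2.INTER_CUBIC))
look("w3",0)
E
```

```text
[-1.27564782  0.09504676  0.21981828] 0.00045242683203899165 13.2
stop [  3. -99.] F [ 0.5  0.5 -1.3] t 13.6
stop [  3. -80.] F [ 0.9 -0.4 -0.3] t 15.35
stop [  3. -73.] F [ 0.9 -0.8 -0.7] t 17.1
[ 1.3426963  -0.58771466 -0.5533648 ] 17.35
plate [ 2.2 -3.2] 0.05 101.0 118.1 0.0689 17.45
```

View pics/t2.png

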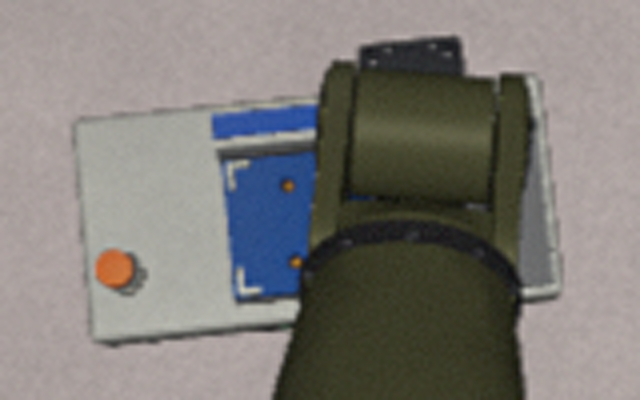

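The top view shows brass pin tips in both holes, at (288,186) and (296,262), and the plate surface at about 70 mm, so it has dropped. Next comes a light press in the middle, then clearing the hand and checking.

Run:
```python
from h import *
move_l(W(3,-85,95),feed=.2);move_l(W(0,-2,95),feed=.2);move_l(W(0,-2,75),feed=.1);wait(.2);f0=F()
for t in np.arange(74,66.5,-.5):
    move_l(W(0,-2,t),feed=.03);f=F()-f0
    if f[2]>8: break
print("press",t,f);wait(.2);print(F()-f0)
move_l(W(0,-2,95),feed=.1)
goto([0.43,0.05,0.38],ori(SA+np.pi/2))
p,P=look("w4",0);np.savez("pics/w4.npz",p=p,P=P)
S=stage_in(P[...,:2],[*S0,SA])*1000;z=P[...,2]*1000
md=lambda x0,x1,y0,y1:round(float(np.nanmedian(z[(S[...,0]>x0)&(S[...,0]<x1)&(S[...,1]>y0)&(S[...,1]<y1)])),2)
print("quadrants",[md(x-10,x+10,y-10,y+10) for x in(-30,30) for y in(-45,45)],"shelf",md(-40,30,-150,-80),"floor/top",md(-30,30,90,115))
cv2.imwrite("pics/w4.png",cv2.resize(p[:,:,::-1],(768,576)));print(get_obs()['time_s'])
```

```text
press 69.5 [-5.99179442 -0.37698208 12.37895032]
[-6.22635921  0.3579911  11.93500289]
plate [-29.7   8.2] -10.19 142.7 133.0 0.0687 23.425
quadrants [68.69, 68.83, nan, 68.69] shelf 68.7 floor/top 58.78
23.425
  return np.nanmean(a, axis, out=out, keepdims=keepdims)
```

View pics/w4.png

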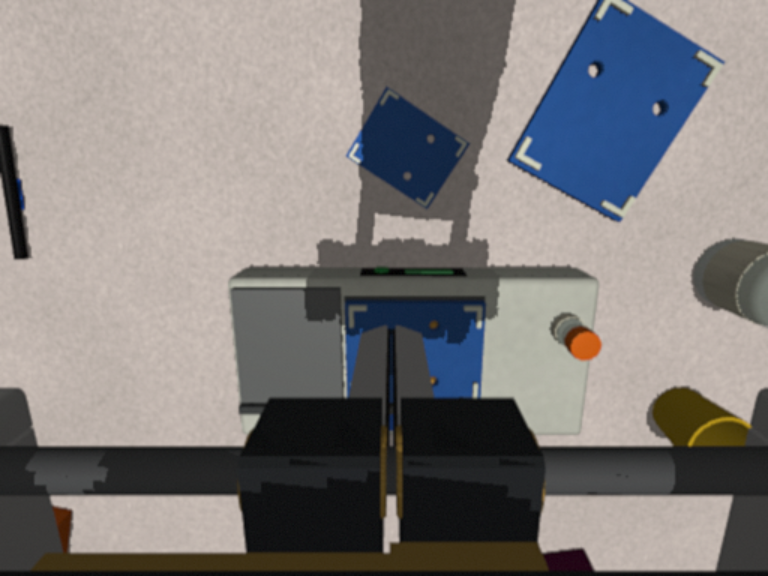

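```bash
python3 -c "
from bench import *
print(get_obs()['wrist_force']);job_done()"
```

```text
[ 0.18394593 -0.26840977  0.83568845]
the job is handed in; nothing more can be done
```

The adapter plate is seated on both pins and the job is handed in, at about 23 s of the 51 s allowed. I pushed the plate square against the fence with both open fingertips. Then I slid it along the fence with the closed fingers until it dropped over the pins, and pressed its middle lightly at about 12 N.

**Last checks:**
- **Pins:** brass pin tips showed in both holes.
- **Height:** the plate's top read 68.7–68.8 mm at three of its corners and the shelf 68.7 mm. The depth readings are all about 1.2 mm low, so that is flat and level with the shelf.
- **Vial:** it is still standing in the last picture. I did not check the other objects one by one.
- **Hand:** it is well clear, about 0.2 m above the plate, with almost no wrist force.

**Failed or not checked:**
- **Fourth corner:** the gripper hid one corner on the fence side, so I could not measure it.
- **Final outline fit:** it gave meaningless numbers (-10°, 143 × 133 mm), probably because the hand hid part of the plate and other blue areas were picked up, so I ignored it. The fit just before the press, also partly hidden, gave 0.05° of rotation.

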